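# Close up a row of spacers in the brazing jig and bolt it in

## Robot

A 6-joint arm with a two-finger parallel gripper is mounted at the origin on the work surface. World frame = base frame: x ahead of the robot, y to its left, z up, the work surface at z = 0. Lengths are in mm, angles in rad, forces in N, time in s.
With the tool pointing down it reaches from about 300 to 850 mm from the base axis. Payload 5.4 kg.
Tool frame: the origin (TCP) lies at the very end of the fingers, on their centre line; the grasp point (between the pads) lies 19 mm behind it; z points along the fingers, y is the direction in which the jaws open and shut (so a half turn about z gives the same grasp; the last joint's range is limited). The gripper opens to 85 mm and grips with 20 to 120 N. Pads are 22 mm wide; open, the fingers measure 114 mm over their backs; the gripper's body (76 mm by 85 mm) begins 54 mm behind the grasp point. The pads swing forward as they close: fully open they stand 13 mm farther back than shut.
Start: joints at [-1.547, 0.158, 1.597, -0, 1.386, -0.21], TCP at [133.191, -559.345, 231.299] pointing down, gripper open.
Joint ranges: [-2.91, 2.91], [-0.94, 2.29], [0.18, 2.7], [-1.29, 4.43], [0.17, 2.64], [-3, 3]. Speed limits (rad/s): [2.57, 2.57, 3.14, 3.14, 3.14, 3.14].

## Interface

Orientations are given as a unit quaternion [w, x, y, z].
In Python, from bench import manip gives the robot as it stands.
- The arm moves only by the shell command python3 -m crank 'ROWS' [FORCE]. ROWS is JSON, a list that holds one entry, the list of rows, each a list of 5 numbers: the shift along the tool's x, y, z as a fraction of full scale, then the turn about the tool's z as a fraction of full scale, then the closure, from -1 (fully open) to 1 (shut). In form: [[[tx, ty, tz, yaw, jaw], ...]]. A call has 1 to 8 rows; each row shifts and turns the commanded pose from where the row before left it, along the tool's axes as they then stand; what a row does not reach is not made up. Full scale, the value 1, is 0.025 m for a shift and 6 degrees for a turn. A row lasts 1/10 s, in which the tool goes at most 50 mm and 8.59 degrees, less where a joint would pass 70% of its speed; a pose out of reach is approached as far as the arm can. A call with a number of a shift or a turn outside -1 to 1 is refused whole. A call with a gripper value outside its range is refused whole. The fingers move at their own pace and stop on an object; FORCE is the grip in N (left out, the last holds). Time passes only in rows, so rows that do not move let the fingers close. It gives the time, the measured TCP pose, the force and the opening at its end, in the units of the state.
- manip.get_obs(): the state, without advancing time (a new reading comes with each control period).
- manip.grab_frame(name): name is "side" or "top" or "wrist"; returns a dict with "frame" (384x512x3 uint8, red, green, blue), "K" (3x3 intrinsics, pixels), "T" (4x4, takes a point from camera to world coordinates). Camera axes: x right, y down, z forward; pixel columns grow to the right and rows downward; lengths in mm; the calibration is good to about 2 mm. The wrist camera is an equidistant fisheye: a pixel r from the principal point sees the ray r / f radians off the axis. A picture is of the moment at which its call begins. There is no depth.
- manip.hand_in(): hands the job in, once; it reports no verdict.
The state is a dict: "time": time; "qpos": joint angles; "qvel": joint speeds; "effort": joint torques, N m; "position": TCP position; "tcp_rot": TCP orientation; "contact_force": force on the tool from outside, world axes, zero at the start; "wrist_torque": the same for the moment, N m; "gripper_width": finger opening in mm.
Only numpy, scipy, OpenCV 4.12 (cv2) and the standard library are available. Lean on these libraries where they do the work, as an engineer would, in place of code of your own. Each camera call takes 0.05 s, during which the arm holds its last target. There are 200 camera calls.

## Task

In the brazing jig, push the row of five square copper-tube spacers along the rails as one train, pushing only on the last one, until the front one comes up gently against the red end stop and no gaps are left. Then push the brass slide bolt fully across behind the last spacer so that the row cannot back off. Do it all with the fingertips: don't pick anything up, and leave the socket, the washer and the die block where they are.

Things in the scene. Friction and masses are not known exactly. Their poses are not given: they have to be found in the camera images.
- jig: brazing jig fixed on the bench: dark steel plate 100 x 400 mm, 8 mm thick, with two bright guide rails. Origin on the bench surface (z = 0), midway across the channel and midway along the plate; y runs along the rails towards the red stop, x across them towards the side of the slide bolt, z up. Spacers stand on the plate, their tops 38 mm above the bench.
- channel_mouth (a point): middle of the channel's open end, at rail-top height (16 mm above the bench), at y = -195 mm on the jig; axes as the jig's. The channel between the rails is 43 mm wide and runs to the stop; each rail is 20 mm wide. Spacers rise 22 mm above the rails, so fingertips held just above the rails can push them. Sliding the row takes about 3 to 7 N.
- stop: end stop fixed on the jig: a red steel cleat 60 mm wide across the rails, its top 42 mm above the bench. Origin at bench height in the plane of its flat face, at y = +150 mm on the jig; axes as the jig's.
- stop_face (a point): centre of the end stop's flat face, 25 mm above the bench, axes as the jig's; the face is square to y and looks towards -y. With the row home, spacer centres are 20, 60, 100, 140 and 180 mm before it (-y) and the rear face of the last one 200 mm.
- spacer1: square spacer: copper box tube, 40 x 40 mm outside, 4 mm wall, 30 mm tall, bore upright, about 0.15 kg. Origin: centre of its underside; z up, y along the rails towards the stop. Front of the row, nearest the stop.
- spacer2: square spacer: copper box tube, 40 x 40 mm outside, 4 mm wall, 30 mm tall, bore upright, about 0.15 kg. Origin: centre of its underside; z up, y along the rails towards the stop. Second in the row.
- spacer3: square spacer: copper box tube, 40 x 40 mm outside, 4 mm wall, 30 mm tall, bore upright, about 0.15 kg. Origin: centre of its underside; z up, y along the rails towards the stop. Third in the row.
- spacer4: square spacer: copper box tube, 40 x 40 mm outside, 4 mm wall, 30 mm tall, bore upright, about 0.15 kg. Origin: centre of its underside; z up, y along the rails towards the stop. Fourth in the row.
- spacer5: square spacer: copper box tube, 40 x 40 mm outside, 4 mm wall, 30 mm tall, bore upright, about 0.15 kg. Origin: centre of its underside; z up, y along the rails towards the stop. LAST of the row, farthest from the stop: the one to push on, on its rear face (its -y face, 20 mm behind its origin).
- bolt (a joint): brass slide bolt: 10 mm round bar across the rails, axis 23 mm above the bench at y = -58 mm on the jig, in a dark bush on the +x rail. It passes 3 mm behind the last spacer of a row that is home, else strikes the spacers. Value in m: 0 drawn back (tip beside the channel), 0.035 fully shot (tip 12 mm past mid-channel). Moves along the jig's -x, needs 2 to 3 N, stays where left.
- bolt_knob (a point): centre of the upright brass knob on the bolt's outer end, 40 mm above the bench, axes as the jig's: 14 mm diameter, from 18 to 50 mm above the bench; the bar, axis 23 mm up, sticks out 2 mm past its +x side. At x = +91 mm on the jig drawn back, +56 mm fully shot. Push it towards -x. The bush ends at x = +47 mm, top 34 mm above the bench; the plate ends at x = +55 mm.
- socket: bystander: black deep socket standing upright, 42 mm diameter, 80 mm tall, origin at the centre of its underside; loose, to be left alone.
- washer: bystander: large flat steel washer, 60 mm diameter, 6 mm thick, lying flat, origin at the centre of its underside; loose, to be left alone.
- die: bystander: dark steel die block 60 x 60 x 25 mm with holes, lying flat, origin at the centre of its underside; loose, to be left alone.
Mind the look-alikes: they are no part of the job. What is shaped like the spacer5 but turquoise or white is not meant.

How it is judged (in metres and radians):
On the way, in this order (a step that is already met when the one before it is completed fails the run):
1. the whole row is home against the stop (y of spacer1 in the frame of stop_face above -0.0222 m and y of spacer2 in the frame of stop_face above -0.0626 m and y of spacer3 in the frame of stop_face above -0.103 m and y of spacer4 in the frame of stop_face above -0.1434 m and y of spacer5 in the frame of stop_face above -0.1838 m and height (world z) of each of spacer1, spacer2, spacer3, spacer4, spacer5 below 0.012 m and angle between each of spacer1, spacer2, spacer3, spacer4, spacer5's own z axis and vertical below 0.06 rad), for 0.2 s.
2. the bolt is shot behind the row (value of joint bolt above 0.031 m), for 0.2 s.
At the end, for the whole second after the job is handed in: All five spacers stand flat in the channel, at rest, the front one within 2.2 mm of the stop and the last within 3.8 mm of its home position (all gaps together), and the bolt is shot at least 31 of its 35 mm (all of step 1 and linear speed of each of spacer1, spacer2, spacer3, spacer4, spacer5 below 0.01 m/s and value of joint bolt above 0.031 m); the robot touches nothing.
It fails at once if a spacer is lifted or tipped (height (world z) of any of spacer1, spacer2, spacer3, spacer4, spacer5 above 0.016 m or angle between any of spacer1, spacer2, spacer3, spacer4, spacer5's own z axis and vertical above 0.25 rad).
It fails at once if the robot touches a spacer other than the last one (contact force between any of the fingers, the arm and spacer1 above 1 N or contact force between any of the fingers, the arm and spacer2 above 1 N or contact force between any of the fingers, the arm and spacer3 above 1 N or contact force between any of the fingers, the arm and spacer4 above 1 N).
It fails at once if the row comes apart (a gap over 8 mm opens between neighbours) (distance between spacer1 and spacer2 above 0.048 m or distance between spacer2 and spacer3 above 0.048 m or distance between spacer3 and spacer4 above 0.048 m or distance between spacer4 and spacer5 above 0.048 m).
It fails at once if the stop is rammed (over 60 N) (contact force between spacer1 and stop above 60 N).
It fails at once if a bystander (socket, washer, die block) is moved more than 10 mm (distance of any of socket, washer, die from where it was at the start of the episode above 0.01 m).
It also fails if it takes over 50 s, if anything falls off the work surface, if the arm or the gripper's body presses on something with over 40 N, if the wrist force passes 120 N, or if a joint passes its speed limit or range.

## Working session

There is one attempt and no reset: what is moved stays moved. The work goes in short steps, Python scripts to look and compute and a shell command to move; the robot and the scene stay as the last step left them, time stands still between calls to the robot, and variables do not carry over. Pictures are saved under pics/ and viewed, about 8 in all and at most 12, crops included, and the job is handed in when it is done.

```bash
mkdir -p pics
python3 - <<'E'
from bench import manip
import cv2,numpy as np
o=manip.get_obs();print({k:np.round(v,3).tolist() for k,v in o.items()})
fs=[]
for n in("top","side"):
    f=manip.grab_frame(n);np.savez(f"{n}.npz",**f);print(n,f["K"].tolist(),np.round(f["T"],4).tolist())
    cv2.imwrite(f"pics/{n}.png",cv2.resize(f["frame"][:,:,::-1],(800,600),interpolation=cv2.INTER_CUBIC))
E
```

```text
{'time': 0.0, 'qpos': [-1.547, 0.159, 1.598, -0.0, 1.386, -0.21], 'qvel': [0.001, 0.001, 0.0, 0.002, -0.001, 0.0], 'effort': [0.001, -39.6, -33.143, -0.0, 0.009, 0.0], 'position': [133.174, -558.737, 230.297], 'tcp_rot': [-0.001, 0.993, 0.117, 0.0], 'contact_force': [-0.437, -0.15, 0.307], 'wrist_torque': [0.038, 0.014, -0.03], 'gripper_width': 85.298}
top [[465.3890812501445, 0.0, 253.87710993458694], [0.0, 465.3890812501445, 188.62589754715486], [0.0, 0.0, 1.0]] [[0.0273, -0.983, 0.1816, 388.0585], [-0.9991, -0.0209, 0.0371, -34.1107], [-0.0326, -0.1824, -0.9827, 879.5443], [0.0, 0.0, 0.0, 1.0]]
side [[446.70076295211004, 0.0, 253.23443113036114], [0.0, 446.70076295211004, 186.53207313207804], [0.0, 0.0, 1.0]] [[0.9578, -0.1505, 0.2451, 273.9043], [-0.2875, -0.4851, 0.8258, -835.7671], [-0.0054, -0.8614, -0.5079, 563.7018], [0.0, 0.0, 0.0, 1.0]]
```

View pics/top.png

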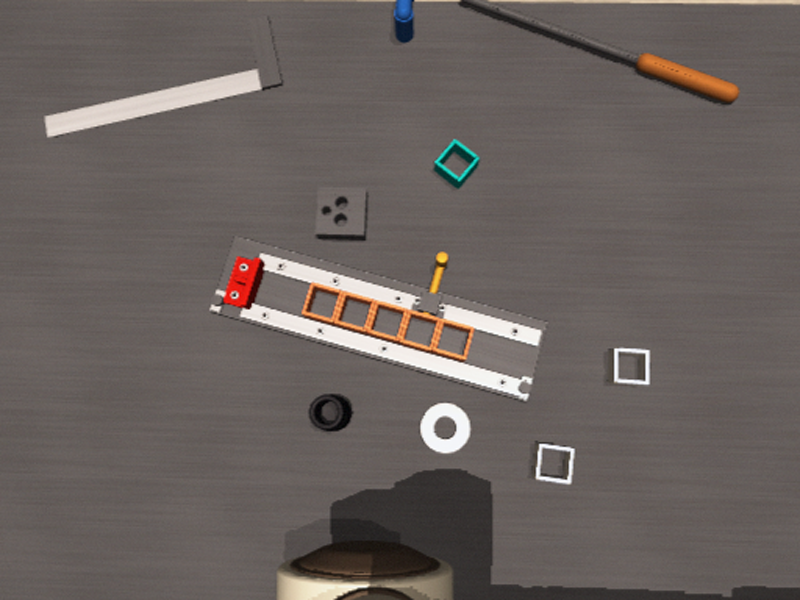

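View pics/side.png

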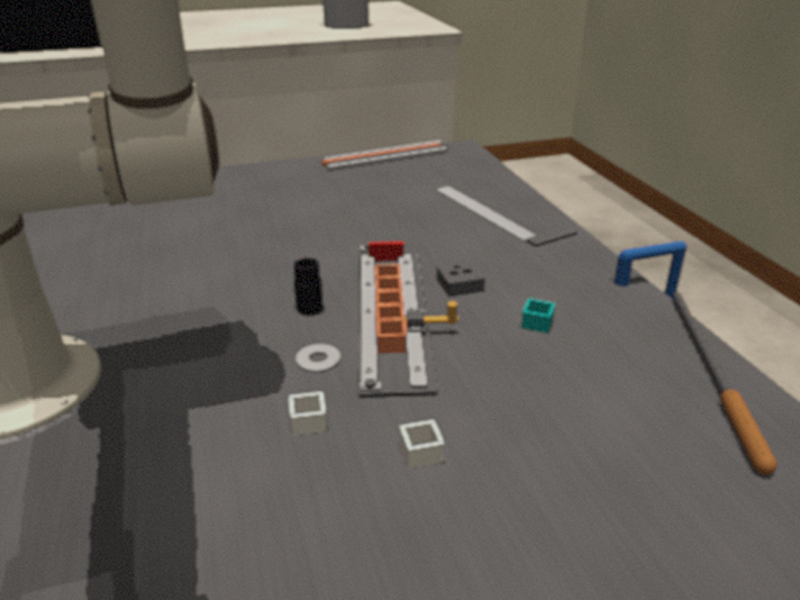

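The top view shows the copper row in the jig at view pixels (322,302) to (454,340). The red stop is on the left at (245,283), and the bolt knob is at (441,258). The turquoise square (457,163) and the white ones (631,366) and (555,463) are look-alikes lying outside the jig. The last spacer is the copper one at (454,340), farthest from the red stop. I'll confirm that in a crop.

Run:
```python
import cv2,numpy as np
f=np.load("top.npz")["frame"][:,:,::-1]
c=f[148:262,130:355]
cv2.imwrite("pics/crop.png",cv2.resize(c,None,fx=3.5,fy=3.5,interpolation=cv2.INTER_CUBIC))
```

```text
(no output)
```

View pics/crop.png

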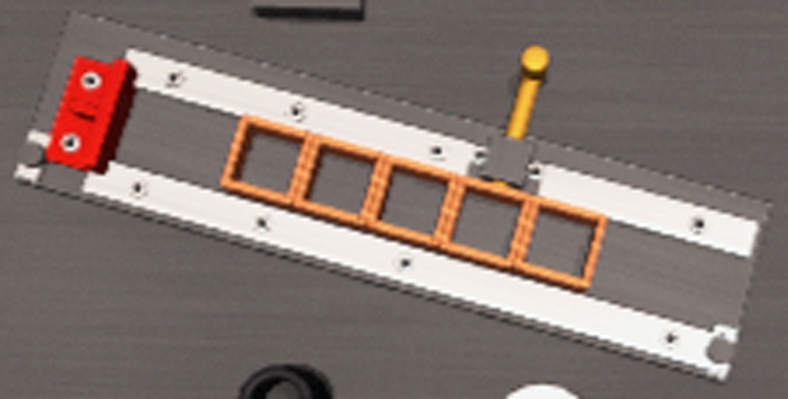

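```bash
cat > cal.py <<'E'
import numpy as np
from scipy.optimize import least_squares
d=np.load("top.npz");K,T=d["K"],d["T"]
def px2w(p,z):
    r=T[:3,:3]@np.linalg.inv(K)@np.array([p[0],p[1],1.]);return (T[:3,3]+r*(z-T[2,3])/r[2])
def crop(p): return (p[0]+.5)/3.5-.5+130,(p[1]+.5)/3.5-.5+148
def R(a): return np.array([[np.cos(a),-np.sin(a)],[np.sin(a),np.cos(a)]])
E
python3 - <<'E'
from cal import *
pts=[((72,12),8,(55,200)),((770,203),8,(55,-200)),((722,380),8,(-45,-200)),((15,181),8,(-45,200)),((535,57),50,(91,-58))]
W=np.array([px2w(crop(p),z)[:2] for p,z,_ in pts]);J=np.array([q for *_,q in pts],float)
f=lambda v:(J@R(v[2]).T+v[:2]-W).ravel()
s=least_squares(f,[400,0,-.2]);x=s.x;print(x,f(x).reshape(-1,2).round(1).tolist())
np.save("jig.npy",x)
for p in((243,117),(222,187),(605,214),(586,289)):print("spacer jig",(px2w(crop(p),38)[:2]-x[:2])@R(x[2]))
for n,p,z in(("socket",(330,411),80),("washer",(445,428),6),("die",(341,212),25)):
    print(n,(px2w(((p[0]+.5)*.64-.5,(p[1]+.5)*.64-.5),z)[:2]-x[:2])@R(x[2]))
for n,j in(("mouth",(0,-195)),("rear",(0,-150)),("knob",(91,-58)),("stop",(0,150))):print(n,R(x[2])@j+x[:2])
E
```

```text
[ 5.16736348e+02  2.44586617e+01 -2.51659023e-01] [[0.6, 1.5], [-0.2, -0.7], [-2.2, -1.9], [-0.3, 1.5], [2.1, -0.5]]
spacer jig [18.93035249 82.45982918]
spacer jig [-19.90352646  82.02076548]
spacer jig [  20.63634524 -114.8072911 ]
spacer jig [ -19.72018722 -115.43632621]
socket [-117.78510761   12.13680315]
washer [-100.06611341 -115.22406079]
die [115.76873856  76.30035931]
mouth [ 468.17918978 -164.39896307]
rear [ 479.38468774 -120.81643429]
knob [590.42726401 -54.37438243]
stop [554.08800749 169.73375762]
```

The crop confirms it: the row is five touching copper spacers. The last one's rear edge runs (605,214)–(586,289), there's empty channel behind it, and the bolt is still drawn back. I'll turn the tool so its x matches the jig's x, then shut the fingers.

```bash
cat > st.py <<'E'
from cal import *
from bench import manip
from scipy.spatial.transform import Rotation as Ro
x=np.load("jig.npy");o=manip.get_obs();p=np.array(o["position"]);q=o["tcp_rot"]
M=Ro.from_quat([q[1],q[2],q[3],q[0]]).as_matrix()
F=np.array(o["contact_force"])
print("t",round(o["time"],2),"jig",((p[:2]-x[:2])@R(x[2])).round(1),"z",round(p[2],1),"yaw err deg",np.degrees(np.arctan2(M[1,0],M[0,0])-x[2]).round(2),"Fjig",(F[:2]@R(x[2])).round(1),F[2].round(1),"w",round(o["gripper_width"],1))
E
python3 -m crank '[[[0,0,0,0.93,1],[0,0,0,0.93,1],[0,0,0,0.93,1],[0,0,0,0.93,1],[0,0,0,0.92,1],[0,-1,0,0,1],[0,-1,0,0,1],[0,-1,0,0,1]]]' 40
python3 st.py
python3 -m crank '[[[0.6,-1,0,0,1],[0.6,-1,0,0,1],[0.6,-1,0,0,1],[0.6,-1,0,0,1],[0.6,-1,0,0,1],[0.6,-1,0,0,1],[0.6,-1,0,0,1],[0.6,-1,0,0,1]]]'
python3 st.py
```

```text
time: 0.9
position: [152.0, -485.5, 230.6]
tcp_rot: [-0.001, 0.992, -0.126, -0.0]
contact_force: [0.3, -0.6, 0.1]
gripper_width: -0.2
t 0.9 jig [-226.3 -584.7] z 230.6 yaw err deg -0.04 Fjig [ 0.5 -0.5] 0.1 w -0.2
time: 1.7
position: [318.6, -321.8, 230.9]
tcp_rot: [-0.0, 0.992, -0.126, -0.0]
contact_force: [-0.5, -1.0, 0.5]
gripper_width: 0.3
t 1.7 jig [-105.7 -384.7] z 230.9 yaw err deg -0.03 Fjig [-0.2 -1.1] 0.5 w 0.3
```

```bash
python3 -m crank '[[[0.53,-1,0,0,1],[0.53,-1,0,0,1],[0.53,-1,0,0,1],[0.53,-1,0,0,1],[0.53,-1,0.5,0,1],[0.53,-1,0.5,0,1],[0.53,-1,0.5,0,1],[0.52,-1,0.5,0,1]]]'
python3 st.py
python3 -m crank '[[[0,-0.5,0.8,0,1],[0,0,0.8,0,1],[0,0,0.8,0,1],[0,0,0.8,0,1],[0,0,0.8,0,1],[0,0,0.8,0,1],[0,0,0,0,1],[0,0,0,0,1]]]'
python3 st.py
```

```text
time: 2.5
position: [470.7, -154.5, 180.4]
tcp_rot: [-0.0, 0.992, -0.126, -0.0]
contact_force: [0.9, 1.0, 0.3]
gripper_width: -0.2
t 2.5 jig [   0.  -184.8] z 180.4 yaw err deg -0.02 Fjig [0.6 1.1] 0.3 w -0.2
time: 3.3
position: [473.1, -143.4, 61.3]
tcp_rot: [-0.0, 0.992, -0.126, -0.0]
contact_force: [-0.0, -0.2, 1.1]
gripper_width: -0.1
t 3.3 jig [  -0.4 -173.4] z 61.3 yaw err deg -0.03 Fjig [ 0.  -0.2] 1.1 w -0.1
```

Run:
```python
from bench import manip
import cv2
f=manip.grab_frame("top")["frame"][148:262,130:355,::-1]
cv2.imwrite("pics/crop2.png",cv2.resize(f,None,fx=3.5,fy=3.5,interpolation=cv2.INTER_CUBIC))
```

```text
(no output)
```

View pics/crop2.png

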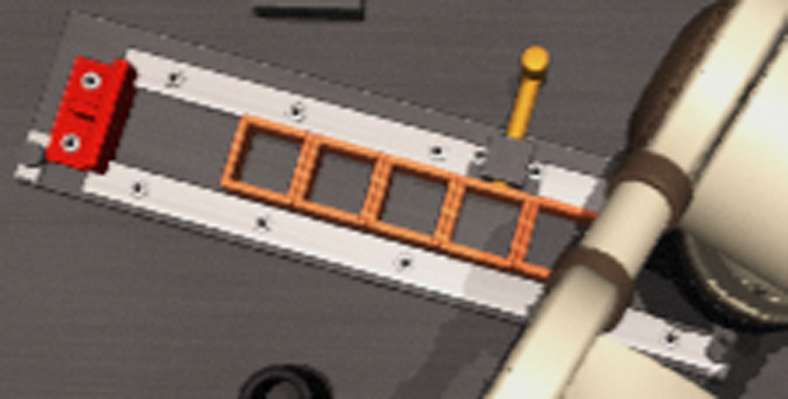

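The arm hides the rear of the row at about (590,240), and the rest hasn't moved. The fingertips are behind spacer5, so I'll go down to 21 mm and creep forward.

```bash
python3 -m crank '[[[0,0,0.8,0,1],[0,0,0.8,0,1],[0,0,0,0,1],[0,0,0,0,1]]]' | grep -v rot
python3 st.py
python3 -m crank '[[[0,-0.2,0,0,1],[0,-0.2,0,0,1],[0,-0.2,0,0,1],[0,-0.2,0,0,1],[0,-0.2,0,0,1]]]' >/dev/null;python3 st.py
python3 -m crank '[[[0,-0.1,0,0,1],[0,-0.1,0,0,1],[0,-0.1,0,0,1]]]'>/dev/null; python3 st.py
python3 -m crank '[[[0,-0.1,0,0,1],[0,-0.1,0,0,1],[0,-0.1,0,0,1]]]'>/dev/null; python3 st.py
```

```text
time: 3.75
position: [474.0, -143.9, 22.4]
contact_force: [0.0, 0.4, 0.6]
gripper_width: 0.1
t 3.75 jig [   0.5 -173.7] z 22.4 yaw err deg -0.02 Fjig [-0.1  0.4] 0.6 w 0.1
t 4.25 jig [-1.000e-01 -1.479e+02] z 21.5 yaw err deg -0.01 Fjig [-0.1  0.6] -0.5 w -0.2
t 4.55 jig [-1.000e-01 -1.409e+02] z 21.3 yaw err deg -0.03 Fjig [-0.3  0.1] 0.2 w 0.0
t 4.85 jig [-1.000e-01 -1.334e+02] z 21.3 yaw err deg -0.03 Fjig [-0.4  0.1] -0.5 w -0.0
```

```bash
for i in 1; do :; done
python3 -m crank '[[[0,-0.1,0,0,1],[0,-0.1,0,0,1],[0,-0.1,0,0,1]]]'>/dev/null; python3 st.py
python3 -m crank '[[[0,-0.1,0,0,1],[0,-0.1,0,0,1],[0,-0.1,0,0,1]]]'>/dev/null; python3 st.py
python3 -m crank '[[[0,-0.1,0,0,1],[0,-0.1,0,0,1],[0,-0.1,0,0,1]]]'>/dev/null; python3 st.py
```

```text
t 5.15 jig [  -0.  -126.6] z 21.4 yaw err deg -0.0 Fjig [-0.4 -4. ] -1.1 w -0.3
t 5.45 jig [  -0.  -118.5] z 21.3 yaw err deg -0.03 Fjig [ 0.2 -3.7] 0.8 w 0.4
t 5.75 jig [  -0.3 -111.1] z 21.3 yaw err deg -0.01 Fjig [-1.1 -5.2] 0.1 w 0.2
```

Contact came at about y = -129, and the row slides at about 4–5 N. Home should be near TCP y = -63, so I'll keep going and slow down before then.

```bash
python3 -m crank '[[[0,-0.1,0,0,1],[0,-0.1,0,0,1],[0,-0.1,0,0,1],[0,-0.1,0,0,1],[0,-0.1,0,0,1],[0,-0.1,0,0,1]]]'>/dev/null; python3 st.py
python3 -m crank '[[[0,-0.1,0,0,1],[0,-0.1,0,0,1],[0,-0.1,0,0,1],[0,-0.1,0,0,1],[0,-0.1,0,0,1],[0,-0.1,0,0,1]]]'>/dev/null; python3 st.py
python3 -m crank '[[[0,-0.05,0,0,1],[0,-0.05,0,0,1],[0,-0.05,0,0,1],[0,-0.05,0,0,1]]]'>/dev/null; python3 st.py
```

```text
t 6.35 jig [ -0.2 -96. ] z 21.3 yaw err deg -0.01 Fjig [-1.4 -5.5] 0.7 w 0.1
t 6.95 jig [ -0.4 -81. ] z 21.3 yaw err deg -0.01 Fjig [-1.1 -5.3] 1.2 w -0.0
t 7.35 jig [ -0.4 -76.1] z 21.3 yaw err deg -0.01 Fjig [-0.3 -5.2] 1.5 w 0.1
```

```bash
python3 -m crank '[[[0,-0.04,0,0,1],[0,-0.04,0,0,1],[0,-0.04,0,0,1],[0,-0.04,0,0,1],[0,-0.04,0,0,1]]]'>/dev/null; python3 st.py
python3 -m crank '[[[0,-0.04,0,0,1],[0,-0.04,0,0,1],[0,-0.04,0,0,1]]]'>/dev/null; python3 st.py
python3 -m crank '[[[0,-0.04,0,0,1],[0,-0.04,0,0,1]]]'>/dev/null; python3 st.py
```

```text
t 7.85 jig [ -0.4 -71.1] z 21.3 yaw err deg -0.01 Fjig [-0.8 -5.3] 0.8 w 0.2
t 8.15 jig [ -0.3 -68.1] z 21.3 yaw err deg -0.01 Fjig [-0.6 -4.7] 0.4 w -0.2
t 8.35 jig [ -0.1 -66. ] z 21.3 yaw err deg -0.02 Fjig [ 0.1 -4.5] 0.4 w -0.1
```

```bash
python3 -m crank '[[[0,-0.04,0,0,1],[0,-0.04,0,0,1]]]'>/dev/null; python3 st.py
python3 -m crank '[[[0,-0.04,0,0,1]]]'>/dev/null; python3 st.py
python3 -m crank '[[[0,-0.04,0,0,1]]]'>/dev/null; python3 st.py
```

```text
t 8.55 jig [ -0.1 -63.9] z 21.3 yaw err deg -0.03 Fjig [-0.4 -4.6] 0.2 w 0.3
t 8.65 jig [ -0.  -63.4] z 21.4 yaw err deg 0.01 Fjig [-1.5 -9.8] 1.1 w 0.0
t 8.75 jig [  0.  -63.3] z 21.4 yaw err deg 0.04 Fjig [ -1.4 -13.7] 0.5 w -0.0
```

The force rose to 14 N and motion stopped at y = -63.3, as predicted, so the row is home. I'll press a little, hold, then back off and look.

```bash
python3 -m crank '[[[0,-0.03,0,0,1],[0,0,0,0,1],[0,0,0,0,1],[0,0,0,0,1]]]'>/dev/null; python3 st.py
python3 -m crank '[[[0,0.1,0,0,1],[0,0.4,0,0,1],[0,1,0,0,1],[0,0,-1,0,1],[0,0,-1,0,1],[0,0,-1,0,1],[0,0,-1,0,1],[0,0,0,0,1]]]'>/dev/null; python3 st.py
python3 -m crank '[[[1,0.5,0,0,1],[1,0.5,0,0,1],[1,0.5,0,0,1],[1,0.5,0,0,1],[1,0.5,0,0,1],[0,0,0,0,1],[0,0,0,0,1]]]'>/dev/null; python3 st.py
python3 - <<'E'
from bench import manip
import cv2
f=manip.grab_frame("top")["frame"][148:262,130:355,::-1]
cv2.imwrite("pics/crop3.png",cv2.resize(f,None,fx=3.5,fy=3.5,interpolation=cv2.INTER_CUBIC))
E
```

```text
t 9.15 jig [  0.  -63.3] z 21.4 yaw err deg 0.03 Fjig [ -1.2 -13.8] 1.0 w 0.2
t 9.95 jig [  2.7 -98.8] z 125.1 yaw err deg -0.03 Fjig [ 0.  -0.5] -0.5 w -0.3
t 10.65 jig [ 124.  -161.1] z 119.9 yaw err deg -0.05 Fjig [-1.1 -0.3] -0.0 w 0.1
```

View pics/crop3.png

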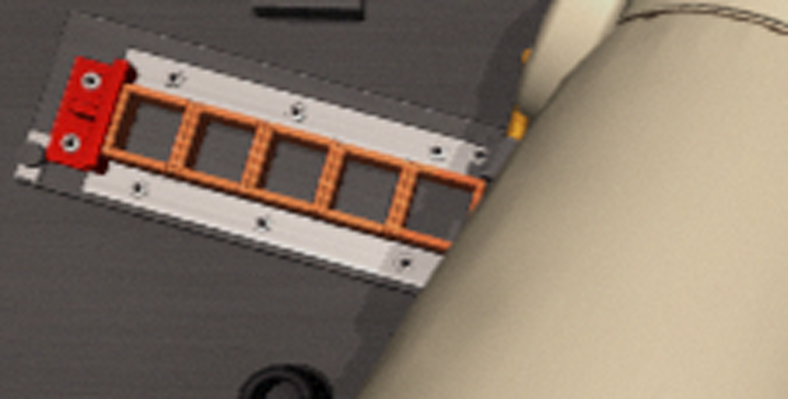

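The front spacer sits against the red stop at (125,90)–(105,155), and no gaps show along the row. The rear edge at (488,180) is short of the bolt line. Next is the knob: approach from outside at x = 130.

```bash
python3 -m crank '[[[0.24,-0.7,0,0,1],[0,-0.7,0,0,1],[0,-0.7,0,0,1],[0,-0.7,0,0,1],[0,-0.7,0,0,1],[0,-0.62,0,0,1],[0,0,0,0,1],[0,0,0,0,1]]]'>/dev/null; python3 st.py
python3 -m crank '[[[0,0,0.7,0,1],[0,0,0.7,0,1],[0,0,0.7,0,1],[0,0,0.7,0,1],[0,0,0.5,0,1],[0,0,0,0,1],[0,0,0,0,1]]]'>/dev/null; python3 st.py
```

```text
t 11.5 jig [130.9 -58.1] z 121.3 yaw err deg 0.03 Fjig [-1.2  0.2] 0.0 w -0.0
t 12.2 jig [131.1 -58.5] z 39.0 yaw err deg -0.03 Fjig [ 0.3 -0.4] 0.2 w 0.1
```

```bash
python3 -m crank '[[[-0.2,0,0.15,0,1],[-0.2,0,0,0,1],[-0.2,0,0,0,1],[-0.1,0,0,0,1],[-0.1,0,0,0,1]]]'>/dev/null; python3 st.py
python3 -m crank '[[[-0.1,0,0,0,1],[-0.1,0,0,0,1],[-0.1,0,0,0,1],[-0.1,0,0,0,1]]]'>/dev/null; python3 st.py
python3 -m crank '[[[-0.1,0,0,0,1],[-0.1,0,0,0,1],[-0.1,0,0,0,1],[-0.1,0,0,0,1]]]'>/dev/null; python3 st.py
```

```text
t 12.7 jig [110.7 -58.3] z 35.4 yaw err deg -0.02 Fjig [ 0.4 -0.2] -0.6 w 0.1
t 13.1 jig [101.2 -58.3] z 35.2 yaw err deg -0.03 Fjig [ 1.7 -0.8] -1.2 w -0.2
t 13.5 jig [ 90.9 -58.3] z 35.2 yaw err deg -0.02 Fjig [ 2.3 -0.1] -0.6 w -0.2
```

The bolt is moving at about 2 N, and its end of travel should be near x = 74.

```bash
python3 -m crank '[[[-0.1,0,0,0,1],[-0.1,0,0,0,1],[-0.1,0,0,0,1],[-0.1,0,0,0,1],[-0.05,0,0,0,1]]]'>/dev/null; python3 st.py
python3 -m crank '[[[-0.05,0,0,0,1],[-0.05,0,0,0,1],[-0.05,0,0,0,1]]]'>/dev/null; python3 st.py
python3 -m crank '[[[-0.04,0,0,0,1],[-0.04,0,0,0,1]]]'>/dev/null; python3 st.py
```

```text
t 14.0 jig [ 79.5 -58.3] z 35.1 yaw err deg -0.02 Fjig [ 1.9 -0.5] 0.7 w -0.2
t 14.3 jig [ 75.9 -58.3] z 35.1 yaw err deg -0.03 Fjig [ 1.3 -0. ] 1.2 w -0.3
t 14.5 jig [ 73.9 -58.3] z 35.1 yaw err deg -0.03 Fjig [1.6 0.1] 0.1 w 0.4
```

```bash
python3 -m crank '[[[-0.04,0,0,0,1],[-0.04,0,0,0,1]]]'>/dev/null; python3 st.py
python3 -m crank '[[[-0.04,0,0,0,1]]]'>/dev/null; python3 st.py
```

```text
t 14.7 jig [ 73.5 -58.3] z 35.4 yaw err deg -0.04 Fjig [8.6 0.1] -4.9 w -0.1
t 14.8 jig [ 73.4 -58.3] z 35.5 yaw err deg -0.05 Fjig [11.7  0.8] -7.8 w 0.0
```

The force climbed at x = 73.4, where I expected the end of travel. I'll retreat and check.

```bash
python3 -m crank '[[[0.2,0,0,0,1],[1,0,0,0,1],[0.5,0,-0.5,0,1],[0,0,-1,0,1],[0,0,-1,0,1],[0,0,-1,0,1],[0,1,-1,0,1],[0,1,-1,0,1]]]'>/dev/null; python3 st.py
python3 -m crank '[[[-0.5,1,0,0,1],[-0.5,1,0,0,1],[-0.5,1,0,0,1],[-0.5,1,0,0,1],[-0.5,1,0,0,1],[-0.5,1,0,0,1],[-0.5,1,0,0,1],[-0.5,1,0,0,1]]]'>/dev/null
python3 -m crank '[[[-0.5,1,0,0,1],[-0.5,1,0,0,1],[-0.5,1,0,0,1],[-0.5,1,0,0,1],[0,0,0,0,1],[0,0,0,0,1]]]'>/dev/null; python3 st.py
python3 - <<'E'
from bench import manip
import cv2
f=manip.grab_frame("top")["frame"][110:290,130:355,::-1]
cv2.imwrite("pics/crop4.png",cv2.resize(f,None,fx=3.3,fy=3.3,interpolation=cv2.INTER_CUBIC))
E
```

```text
t 15.6 jig [ 112.2 -108.2] z 172.8 yaw err deg 0.07 Fjig [0.4 0.8] -0.0 w 0.1
t 17.0 jig [ -37.4 -407.9] z 172.0 yaw err deg -0.1 Fjig [-0.  0.] 0.6 w -0.1
```

View pics/crop4.png

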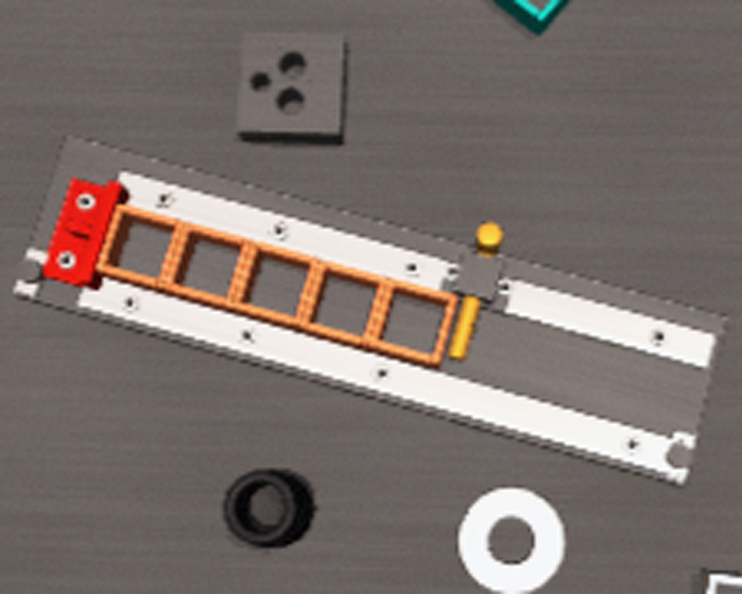

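The row sits tight against the stop. The brass bar at (465,325) lies across the channel just behind spacer5, whose rear edge runs (455,295)–(437,362). The knob at (489,235) is close to the bush, and the die, socket and washer look undisturbed. I'll check the numbers and then hand in.

Run:
```python
from cal import *
from bench import manip
x=np.load("jig.npy")
c=lambda p:((p[0]+.5)/3.3-.5+130,(p[1]+.5)/3.3-.5+110)
for n,p,z in(("knob",(489,234),50),("rear",(456,295),38),("rear",(437,364),38),("front",(120,206),38),("bolt tip",(458,357),28),("socket",(263,508),80),("washer",(511,540),6),("die",(291,84),25)):
    print(n,((px2w(c(p),z)[:2]-x[:2])@R(x[2])).round(1))
manip.hand_in()
```

```text
knob [ 56.7 -58.1]
rear [ 20.9 -49.3]
rear [-19.  -49.6]
front [ 18.6 147.1]
bolt tip [-11.  -59.3]
socket [-119.7   14.5]
washer [ -99.3 -114.8]
die [116.4  76.9]
the job is handed in; nothing more can be done
```

The row is home against the red stop, the bolt is shot behind it, and the job is handed in. No verdict came back. It took about 17 s of the 50 s allowed.

**Row:** I pushed it about 65 mm with the shut fingertips on spacer5's rear face only. It slid at about 5 N and came up against the stop at about 14 N.

**Bolt:** I pushed the knob towards -x until it reached its end of travel, at about 12 N.

**Last checks, from the top picture:**

| Item | Measured (jig frame) | Expected |
|---|---|---|
| Knob | x = 56.7 mm | 56 mm fully shot |
| Bolt tip | x = -11 mm | -12 mm |
| Rear of spacer5 | y = -49.5 mm | -50 mm |
| Front of spacer1 | y = 147 mm | 150 mm |

- **Front of the row:** the 147 mm reading is 3 mm short of home. The initial picture showed the 200 mm row as 197 mm, so I put this down to reading the edge. No gaps are visible, and the force rise and the rear-face position both say the row is home.
- **Bystanders:** the socket, washer and die read within about 3 mm of where they started, which is about what the readings are good to.

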